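# Run the shop shutter with the key switch

## Task

Press the orange ejector slide of the wooden key keeper all the way in, so that the blue key slides out from under the clear hood, then take the key and put it into the lock on the grey key switch box that runs the shop shutter. The lock has sticky pins: wiggle the key, a little clockwise, then a little anticlockwise, then straight, while easing it down until it is fully home, then turn it clockwise a quarter turn as far as it goes. The switch springs back, so finish while still holding the key turned and fully in; leave the salt lamp, jar and salt block alone.

Things in the scene. Friction and masses are not known exactly. Their poses are not given: they have to be found in the camera images.
- keeper: Wooden key keeper, fixed to the counter: block 60 (its x) x 142 (its y, -70 to +72) x 45 mm high, origin at the bottom, below where the key starts. Yaw varies; it may stand left or right. A slot 6.2 mm wide, 39 mm deep runs along its y in the middle of the top; the key stands in it bow up and can slide towards +y, at most 54 mm from its start.
- hood_top (a point): Top of the keeper's clear plastic hood, 54 mm above the block's top. The hood covers the key at the start: keeper y -14 to +13, x -11 to +11 mm, open at both y ends. Axes as the keeper's.
- ejector (a joint): Ejector slide of the keeper, m: 0 at rest, 0.044 fully in. It moves towards the keeper's +y and pushes the key 43 mm along the slot, out of the hood. Spring 1.2 N at rest to 3.9 N fully in, a little friction; it springs back when released, the key stays out.
- ejector_tab (a point): Middle of the outer face of the ejector's orange push tab, which looks to the keeper's -y. The tab is 40 wide (keeper x) x 8 thick x 38 mm high, from 2 to 40 mm above the block's top; nothing stands behind it. Axes as the keeper's.
- key: Loose key, 45 g, upright; origin under its shoulder, which rests on the keeper's top (z 45 mm). Below: steel blade 4.5 thick (key x) x 14 wide (key y) x 34 mm long, its last 2 mm 4.1 x 12.5. Above: brass shoulder 12 (x) x 24 (y) x 4 mm, then blue bow 8 thick (x) x 24 wide (y), 4 to 44 mm above the origin. Same after a half turn about z.
- key_bow (a point): Point to grip in the blue bow: 30 mm above the key's origin; grip across the 8 mm thickness (key x). Axes as the key's.
- key_tip (a point): Lower end of the blade, 34 mm below the key's origin.
- console: Grey key switch box, fixed to the counter: 124 x 124 x 65 mm high, origin at the bottom centre. Lock in the middle of the top, inside a steel ring of 32 mm inner, 47 mm outer diameter, 2 mm high. White dot at its +x: rest mark; green dot at its -y: turned mark. Yaw varies; it may stand left or right.
- lock_mouth (a point): Centre of the brass lock face (z 64 mm), on the lock's upright axis; axes as the console's. Keyway at rest: 15.5 mm along console x, 5.9 mm along y, in a funnel 2.5 mm wider all round and 5 mm deep; the blade's width (key y) goes along console x. The face turns freely with the key. The key is fully home when its shoulder rests on the face: tip 34 mm below the face.
- lock_pins (a point): Hidden in the lock, 10.3 mm below the face: upper sticky pin disc, its slot 0.40 to 0.55 rad clockwise (seen from above) of the rest direction. A lower disc, 16.6 mm below the face, is 0.40 to 0.55 rad anticlockwise. Each is 6 mm thick with a slot 5.8 x 16.5 mm, passes the blade turned within about 0.1 rad of it, else stops it, then turns with the key (resists 0.07 Nm).
- lock_drum (a point): Hidden in the lock, 22.9 mm below the face: top of the drum. Its slot, 5.9 x 16.5 mm and 15 mm deep, lies along console x (0 rad) at rest.
- lock (a joint): Turn of the lock's drum, rad: 0 at rest, 1.53 at its stop, growing clockwise seen from above. A spring turns it back (0.03 Nm at rest, 0.1 Nm at the stop). The drum lags the key by up to 0.1 rad of play, so turn the key itself about 1.6 rad from the rest direction.
- salt_lamp: Bystander: pinkish salt lamp on a round dark foot, 105 mm wide, 131 mm high, loose; origin under its middle.
- salt_jar: Bystander: white jar with a wooden cap, 68 mm wide, 100 mm high, loose; origin under its middle.
- salt_block: Bystander: pale salt block 90 x 60 x 40 mm, loose; origin under its middle.
Not all that is in view belongs to the job. What is shaped like the keeper but purple or red is not meant.

How it is judged:
By the outcome, as a careful person would: the job done as asked, in the order asked, and still so for the second after the job is handed in, while the arm keeps its last pose, push and grip.
It also fails if it takes over 64 s, if anything falls off the work surface, if the arm or the gripper's body presses on something with over 40 N, if the wrist force passes 120 N, or if a joint passes its speed limit or range.

## Robot

A 7-joint arm with a two-finger parallel gripper is mounted at the origin on the work surface. World frame = base frame: x ahead of the robot, y to its left, z up, the work surface at z = 0. Lengths are in m, angles in degrees, forces in N, time in s.
With the tool pointing down it reaches from about 0.4 to 0.85 m from the base axis. Payload 10.4 kg.
Tool frame: the origin (TCP) lies midway between the tips of the shut fingers; the grasp point (between the pads) lies 19 mm behind it; z points along the fingers, x is the direction in which the jaws open and shut, and the axes are right-handed (so a half turn about z gives the same grasp; the last joint's range is limited). The gripper opens to 87 mm and grips with 3 to 60 N. Pads are 19 mm wide; open, the fingers measure 117 mm over their backs; the gripper's body (75 mm by 190 mm) begins 51 mm behind the grasp point.
Start: joints at [-73.258, 19.034, -3.707, 83.658, 1.238, 77.344, -5.071], TCP at [0.194, 0.594, 0.223] pointing down, gripper open.
Joint ranges: [-148.97, 148.97], [-28.65, 121.19], [-84.17, 76.75], [9.2, 138.47], [-72.65, 252.65], [3.7, 117.97], [-149.18, 149.18]. Speed limits (degrees/s): [127.2, 127.2, 159.86, 159.86, 180, 180, 180].

## Interface

Orientations are given as [roll, pitch, yaw] about the fixed x, y, z axes, in that order (R = Rz(yaw) Ry(pitch) Rx(roll)).
In Python, from workcell import env gives the robot as it stands.
- The arm moves only by the tool arm_command, never from a script. Its argument "steps" is one flat list of numbers, 4 for each row, row after row: the shift along the tool's x, y, z in m, then the turn about the tool's z in rad. A call has 1 to 20 rows; each row is the pose to reach, as a shift and turn from the pose measured when the call began, along the tool's axes at that moment; what a row does not reach only later rows make up. A row lasts 1/10 s, in which the tool goes at most 50 mm and 8.59 degrees, less where a joint would pass 70% of its speed; a pose out of reach is approached as far as the arm can. A call with a gripper value outside its range is refused whole. "fingers" is the finger opening in m, from 0 to 0.087, set as the call begins (left out, the last holds). The fingers move at their own pace and stop on an object; "squeeze" is the grip in N (left out, the last holds). Time passes only in rows, so rows that repeat a pose let the fingers close. It gives the time, the measured TCP pose, the force and the opening at its end, in the units of the state.
- env.observe(): the state, without advancing time (a new reading comes with each control period).
- env.grab_frame(name): name is "scene" or "top"; returns the picture (420x560x3 uint8, blue, green, red); there is no depth.
- env.camera_model(name): a dict with "K" (3x3 intrinsics, pixels), "k1" (the pictures are not rectified: a ray, as slopes to the right and down, at radius r is drawn at 1 + k1 r^2 times it, then the intrinsics apply), "world_to_cam" (4x4, takes a point from world to camera coordinates). Camera axes: x right, y down, z forward; pixel columns grow to the right and rows downward; lengths in m; the calibration is good to about 2 mm. A picture is of the moment at which its call begins. camera_model takes no time and is no camera call.
- env.sign_off(): hands the job in, once; it reports no verdict.
The state is a dict: "t": time; "q": joint angles; "qd": joint speeds; "effort": joint torques, N m; "position": TCP position; "orientation": TCP orientation; "force": force on the tool from outside, world axes, zero at the start; "wrist_torque": the same for the moment, N m; "grip_width": finger opening in m.
Only numpy, scipy, OpenCV 4.12 (cv2) and the standard library are available. Lean on these libraries where they do the work, as an engineer would, in place of code of your own. Each camera call takes 0.05 s, during which the arm holds its last target.

## Working session

There is one attempt and no reset: what is moved stays moved. The work goes in short steps, Python scripts to look and compute and a tool call to move; the robot and the scene stay as the last step left them, time stands still between calls to the robot, and variables do not carry over. Pictures are saved under pics/ and viewed, and the job is handed in when it is done.

Besides the shell and the picture viewer there is one more tool, called after "Emit:" as a command line: name --argument value ..., lists and objects as JSON in quotes. arm_command: Moves the arm, as the interface text tells. Its arguments: {"type":"object","properties":{"steps":{"type":"array","items":{"type":"number"}},"fingers":{"type":"number"},"squeeze":{"type":"number"}},"required":["steps"]}

```bash
mkdir -p pics; ls
python3 - <<'E'
from workcell import env
import cv2,json
print(env.observe())
for n in("scene","top"):
    cv2.imwrite(f"pics/{n}0.png",env.grab_frame(n))
    print(n,env.camera_model(n))
E
```

```text
pics
{'t': 0.0, 'q': array([-73.25780951,  19.07277953,  -3.70567813,  83.70483015,
         1.23841703,  77.34473301,  -5.07037875]), 'qd': array([-0.05996044, -0.00162648,  0.07480737,  0.06189828, -0.03998464,
       -0.0443278 ,  0.05981321]), 'effort': array([-9.79204706e-04, -6.23231292e+01,  2.40462710e-02, -3.89901817e+01,
       -6.13139849e-02,  3.93784465e-02,  1.33645844e-04]), 'position': array([0.19342445, 0.59390891, 0.22175492]), 'orientation': array([1.79994916e+02, 8.23221066e-02, 7.19632992e+01]), 'force': array([-0.08081881,  0.25356551,  0.8014998 ]), 'wrist_torque': array([-0.02726696,  0.00032893,  0.03817959]), 'grip_width': 0.0869101573051769}
scene {'K': array([[469.76536476,   0.        , 293.30572907],
       [  0.        , 469.76536476, 207.89593758],
       [  0.        ,   0.        ,   1.        ]]), 'k1': -0.11833822671602871, 'world_to_cam': array([[ 0.78630764,  0.61782188,  0.00405198, -0.44610998],
       [ 0.42058936, -0.53046084, -0.73601351, -0.17068679],
       [-0.45257583,  0.58043727, -0.67695472,  1.64238338],
       [ 0.        ,  0.        ,  0.        ,  1.        ]])}
top {'K': array([[398.50563906,   0.        , 283.15125097],
       [  0.        , 398.50563906, 211.9919506 ],
       [  0.        ,   0.        ,   1.        ]]), 'k1': -0.11148247189019411, 'world_to_cam': array([[ 0.02282377, -0.99921453, -0.03239431,  0.01013947],
       [-0.99751483, -0.02060057, -0.06737787,  0.57642969],
       [ 0.06665761,  0.03385162, -0.9972015 ,  1.03380354],
       [ 0.        ,  0.        ,  0.        ,  1.        ]])}
```

View pics/scene0.png

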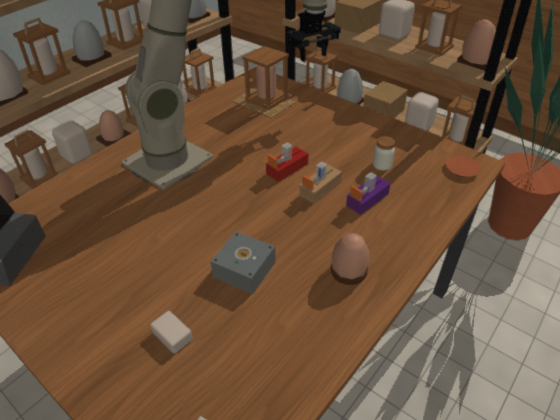

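View pics/top0.png

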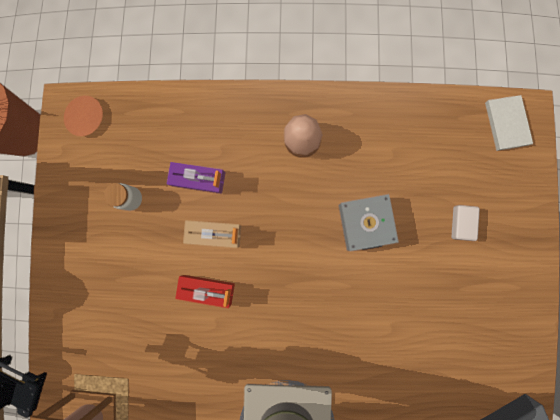

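Candidates in the top view: purple (196,178), wooden (212,234) and red (205,291). The wooden one with the orange tab fits. I'll check enlarged crops.

Run:
```python
import cv2,numpy as np
t=cv2.imread("pics/top0.png");s=cv2.imread("pics/scene0.png")
a=cv2.resize(t[205:265,170:260],None,fx=6,fy=6,interpolation=cv2.INTER_CUBIC)[:300]
a=cv2.resize(t[210:260,175:250],(600,400),interpolation=cv2.INTER_CUBIC)
cv2.imwrite("pics/c1.png",a)
cv2.imwrite("pics/c2.png",cv2.resize(s[145:215,280:380],(800,560),interpolation=cv2.INTER_CUBIC))
cv2.imwrite("pics/c3.png",cv2.resize(t[185:260,330:410],(640,600),interpolation=cv2.INTER_CUBIC))
```

```text
(no output)
```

View pics/c1.png

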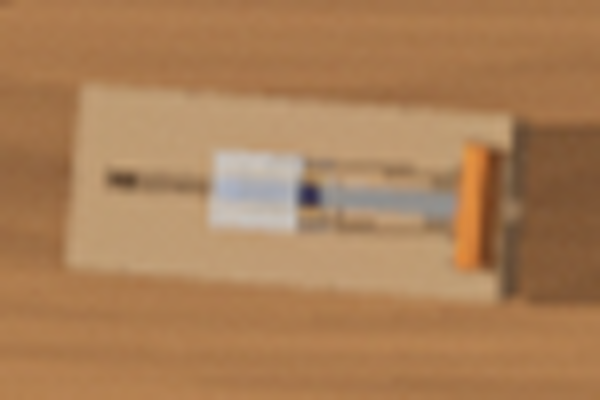

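View pics/c2.png

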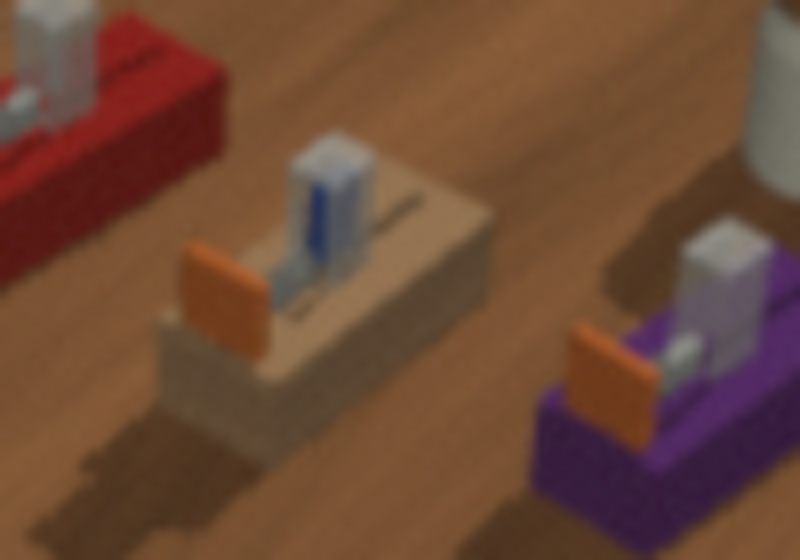

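View pics/c3.png

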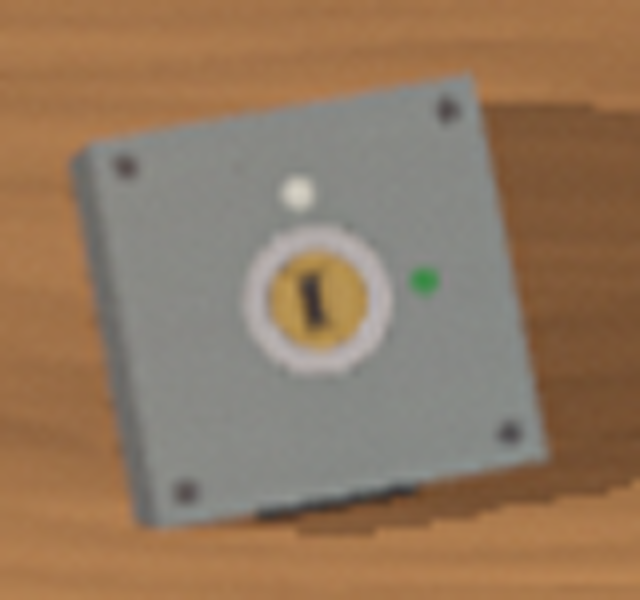

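```bash
cat > h.py <<'E'
import cv2,numpy as np
from workcell import env
C={n:env.camera_model(n) for n in("scene","top")}
def ray(n,uv):
    c=C[n];K=c["K"];d=np.array([(uv[0]-K[0,2])/K[0,0],(uv[1]-K[1,2])/K[1,1]])
    u=d.copy()
    for _ in range(30): u=d/(1+c["k1"]*(u@u))
    M=c["world_to_cam"];R=M[:3,:3];o=-R.T@M[:3,3];v=R.T@np.array([u[0],u[1],1]);return o,v/np.linalg.norm(v)
def onz(n,uv,z):
    o,v=ray(n,uv);return o+v*(z-o[2])/v[2]
def tri(a,b):
    (o1,v1),(o2,v2)=ray("top",a),ray("scene",b)
    s=np.linalg.lstsq(np.c_[v1,-v2],o2-o1,rcond=None)[0]
    p,q=o1+s[0]*v1,o2+s[1]*v2
    return (p+q)/2,np.linalg.norm(p-q)*1e3
def proj(n,p):
    c=C[n];x=c["world_to_cam"][:3,:3]@p+c["world_to_cam"][:3,3];u=x[:2]/x[2];u=u*(1+c["k1"]*(u@u))
    return np.array([c["K"][0,0]*u[0]+c["K"][0,2],c["K"][1,1]*u[1]+c["K"][1,2]])
def blobs(img,lo,hi,roi,mn=4):
    x0,y0,x1,y1=roi
    h=cv2.cvtColor(img,cv2.COLOR_BGR2HSV)[y0:y1,x0:x1]
    m=cv2.inRange(h,np.array(lo),np.array(hi))
    n,l,s,c=cv2.connectedComponentsWithStats(m)
    return [(s[i,4],c[i]+[x0,y0],s[i,:4]+[x0,y0,0,0],(l==i).astype(np.uint8)) for i in range(1,n) if s[i,4]>=mn]
E
python3 - <<'E'
from h import *
t=cv2.imread("pics/top0.png");s=cv2.imread("pics/scene0.png")
def show(nm,b):
    print(nm)
    for x in sorted(b,key=lambda x:-x[0])[:4]: print("  ",x[0],x[1].round(2),x[2])
show("tabT",blobs(t,(5,180,150),(18,255,255),(225,222,245,250)))
show("tabS",blobs(s,(5,180,90),(14,255,255),(295,165,320,198)))
show("greenT",blobs(t,(50,80,50),(85,255,255),(340,195,400,250),2))
show("greenS",blobs(s,(50,80,40),(85,255,255),(210,235,275,290),2))
show("whiteT",blobs(t,(0,0,190),(180,40,255),(340,195,400,220),2))
show("whiteS",blobs(s,(0,0,160),(180,60,255),(210,235,275,290),2))
show("brassT",blobs(t,(12,90,90),(30,255,255),(355,210,385,235),5))
show("brassS",blobs(s,(8,90,60),(30,255,255),(230,243,258,265),5))
show("bodyT",blobs(t,(80,8,90),(125,70,180),(335,190,402,255),50))
show("keeperT",blobs(t,(10,60,165),(25,120,255),(175,215,250,255),50))
hs=cv2.cvtColor(t,cv2.COLOR_BGR2HSV)
print(hs[226,190:245:4],hs[220:250:3,176])
cv2.imwrite("pics/c4.png",cv2.resize(s[225:290,205:285],(720,585),interpolation=cv2.INTER_CUBIC))
E
```

```text
tabT
   27 [233.89 235.44] [233 229   3  14]
tabS
   95 [307.48 182.04] [303 176  10  13]
greenT
   7 [383.   219.71] [382 219   3   3]
greenS
   5 [236.2 261.6] [235 261   3   2]
whiteT
   7 [367.   208.71] [366 208   3   3]
whiteS
brassT
   100 [369.52 222.11] [364 217  12  12]
brassS
   72 [242.74 253.18] [237 249  12   9]
bodyT
keeperT
   944 [208.01 233.33] [183 220  56  28]
[[ 16  99 190]
 [ 16  98 190]
 [ 16  98 190]
 [ 16  98 190]
 [ 16 100 191]
 [ 15  99 191]
 [ 15  99 190]
 [ 16 101 190]
 [ 16  99 190]
 [ 16  99 191]
 [ 16  99 191]
 [ 16  96 189]
 [ 16 103 181]
 [ 13 144 122]] [[ 14 140 160]
 [ 14 141 159]
 [ 14 139 163]
 [ 14 144 147]
 [ 14 142 149]
 [ 14 141 155]
 [ 14 144 158]
 [ 14 140 158]
 [ 15 142 174]
 [ 14 141 170]]
```

View pics/c4.png

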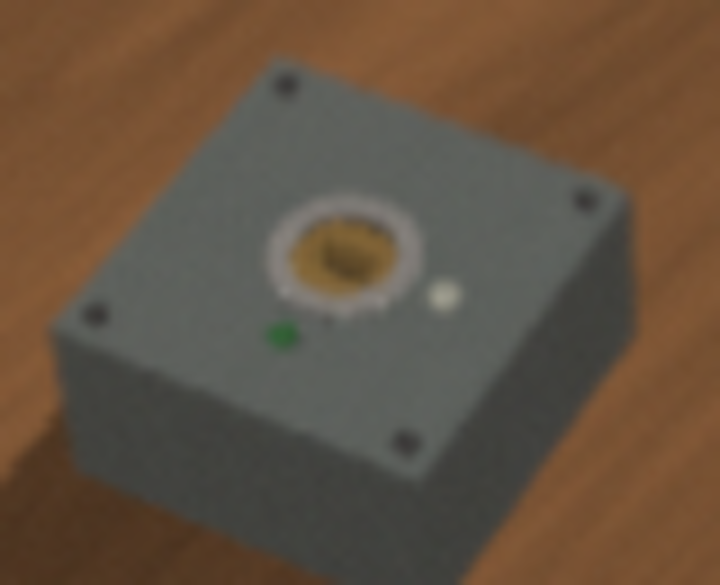

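```bash
cat >> h.py <<'E'
def cen(img,uv,r=3,sign=-1):
    g=cv2.cvtColor(img,cv2.COLOR_BGR2GRAY).astype(float)
    x,y=int(round(uv[0])),int(round(uv[1]));w=g[y-r:y+r+1,x-r:x+r+1]
    edge=np.r_[w[0],w[-1],w[:,0],w[:,-1]]
    d=np.clip(sign*(w-np.median(edge))-4,0,None)
    X,Y=np.meshgrid(range(x-r,x+r+1),range(y-r,y+r+1));return np.array([(d*X).sum(),(d*Y).sum()])/d.sum()
def crop(p,x0,y0,f): return ((p[0]+.5)/f-.5+x0,(p[1]+.5)/f-.5+y0)
E
python3 - <<'E'
from h import *
t=cv2.imread("pics/top0.png");s=cv2.imread("pics/scene0.png")
# order: console screws by matching: top c3(330,185,8), scene c4 (205,225,9)
T=[cen(t,crop(p,330,185,8)) for p in [(125,167),(447,110),(510,433),(187,492)]]
S=[cen(s,crop(p,205,225,9)) for p in [(585,200),(407,442),(95,315),(287,85)]]
P=[]
for a,b in zip(T,S):
    p,e=tri(a,b);P.append(p);print(a.round(2),b.round(2),p.round(4),round(e,2),onz("top",a,.065).round(4),onz("scene",b,.065).round(4))
P=np.array(P);print("center tri",P.mean(0))
for n,L in(("top",T),("scene",S)):
    Q=np.array([onz(n,a,.065) for a in L]);print(n,Q.mean(0), [np.degrees(np.arctan2(*(Q[i]-Q[j])[[1,0]])) for i,j in((0,3),(1,2),(0,1),(3,2))])
for nm,a,b in(("white",cen(t,(367,208.7),3,1),cen(s,crop((443,296),205,225,9),3,1)),("green",(383,219.7),(236.2,261.6)),("brass",(369.5,222.1),(242.74,253.18))):
    print(nm,tri(a,b),onz("top",a,.065),onz("scene",b,.065))
b=[x for x in blobs(t,(10,60,165),(25,120,255),(175,215,250,255),50)][0]
m=b[3]; pts=np.argwhere(cv2.morphologyEx(m,cv2.MORPH_OPEN,np.ones((3,3))))[:,::-1]+[175,215]
h=cv2.convexHull(pts.astype(np.float32));r=cv2.minAreaRect(h);bx=cv2.boxPoints(r);print("keeper rect",r)
Q=np.array([onz("top",p,.045) for p in bx]);print(Q.round(4),Q.mean(0),np.linalg.norm(np.diff(Q,axis=0),axis=1))
print([np.degrees(np.arctan2(*(Q[i]-Q[j])[[1,0]])).round(2) for i,j in((0,1),(1,2),(2,3),(3,0))])
# tab
print("tab",tri((233.89,235.44),(307.48,182.04)))
E
```

```text
[345.2 205.4] [270.73 247.74] [ 0.5945 -0.1349  0.0603] 2.89 [ 0.593  -0.1353  0.065 ] [ 0.5985 -0.1372  0.065 ]
[385.48 198.29] [250.07 274.79] [ 0.6141 -0.238   0.0604] 1.14 [ 0.6132 -0.2374  0.065 ] [ 0.6173 -0.2403  0.065 ]
[393.4  238.84] [214.47 260.62] [ 0.5105 -0.2599  0.0601] 1.45 [ 0.511  -0.2582  0.065 ] [ 0.5134 -0.2629  0.065 ]
[352.81 246.11] [236.31 233.99] [ 0.4907 -0.156   0.0637] 0.12 [ 0.4908 -0.1558  0.065 ] [ 0.4917 -0.1569  0.065 ]
center tri [ 0.5524585  -0.19720117  0.06112965]
top [ 0.55199995 -0.19665453  0.065     ] [np.float64(11.356789323282761), np.float64(11.502095487020881), np.float64(101.20387890840482), np.float64(101.17813249297684)]
scene [ 0.55518655 -0.19933734  0.065     ] [np.float64(10.474388367981827), np.float64(12.302921324226824), np.float64(100.34448848559182), np.float64(101.57045028191162)]
white (array([ 0.5854598 , -0.19029895,  0.06515514]), np.float64(0.8162391404315728)) [ 0.58577562 -0.19005238  0.065     ] [ 0.58504221 -0.19045709  0.065     ]
green (array([ 0.55935742, -0.23071398,  0.0653028 ]), np.float64(1.675513578570832)) [ 0.55875436 -0.23135131  0.065     ] [ 0.55983947 -0.23003569  0.065     ]
brass (array([ 0.55224097, -0.19725341,  0.06370588]), np.float64(0.47586826964788104)) [ 0.55200505 -0.19717721  0.065     ] [ 0.553291   -0.19790864  0.065     ]
keeper rect ((210.4103546142578, 233.57586669921875), (53.896522521972656, 23.6679630279541), 4.763641834259033)
[[0.4876 0.2823 0.045 ]
 [0.5493 0.2794 0.045 ]
 [0.5408 0.1373 0.045 ]
 [0.4798 0.1407 0.045 ]] [0.51435817 0.20991573 0.045     ] [0.06173482 0.14227791 0.06107615]
[np.float64(177.25), np.float64(86.59), np.float64(-3.14), np.float64(-93.15)]
tab (array([0.51034577, 0.14425188, 0.0644656 ]), np.float64(1.4980959720158493))
```

The two views agree to about 2 mm.

- **Keeper:** the wooden block with the blue key, origin about (0.514, 0.209), yaw about -3.1°.
- **Lock:** at (0.552, -0.197), yaw about 11.35°.

I'm moving behind the orange tab first, with the fingers shut.

Emit:
arm_command --steps '[-0.09,0.112,0,0.33,-0.18,0.224,0,0.66,-0.27,0.337,0,0.99,-0.3585,0.449,0,1.31,-0.3585,0.449,0,1.31,-0.3585,0.449,0,1.31,-0.3585,0.449,0,1.31,-0.3585,0.449,0,1.31,-0.3585,0.449,0,1.31,-0.3585,0.449,0,1.31,-0.3585,0.449,0,1.31,-0.3585,0.449,0,1.31,-0.3585,0.449,0,1.31,-0.3585,0.449,0,1.31,-0.3585,0.449,0,1.31,-0.3585,0.449,0,1.31]' --fingers 0 --squeeze 20

```text
t: 1.7
position: [0.5088, 0.1154, 0.2222]
orientation: [179.9, 0.0, -3.0]
force: [-0.5, -0.5, 1.4]
grip_width: 0.0003
```

Run:
```python
from h import *
o=env.observe();print({k:np.round(o[k],3) for k in('t','q','position','orientation','force','grip_width')})
```

```text
{'t': np.float64(1.7), 'q': array([-42.219,   5.639,  26.259, 100.526,  -2.542,  74.479, -18.35 ]), 'position': array([0.509, 0.115, 0.222]), 'orientation': array([ 1.79944e+02,  3.40000e-02, -2.96300e+00]), 'force': array([-0.516, -0.546,  1.352]), 'grip_width': np.float64(0.0)}
```

Emit:
arm_command --steps '[0,0,0.04,0,0,0,0.08,0,0,0,0.12,0,0,0,0.15,0,0,0,0.163,0,0,0,0.163,0,0,0,0.163,0]'

```text
t: 2.4
position: [0.5094, 0.1158, 0.0605]
orientation: [180.0, -0.0, -2.9]
force: [0.2, -0.8, -0.2]
grip_width: 0.0004
```

Run:
```python
from h import *
o=env.observe();print({k:np.round(o[k],4) for k in('t','q','position','orientation','force','grip_width')})
t=env.grab_frame("top");s=env.grab_frame("scene")
a=cv2.resize(t[205:255,175:275],(800,400),interpolation=cv2.INTER_CUBIC)
b=cv2.resize(s[100:200,260:400],(280,200),interpolation=cv2.INTER_CUBIC)
c=np.zeros((600,800,3),np.uint8);c[:400]=a;c[400:,:280]=b;cv2.imwrite("pics/p1.png",c)
```

```text
{'t': np.float64(2.4), 'q': array([-40.1116,  15.8925,  25.3247, 110.6956,  -8.1701,  55.1112,
       -13.8857]), 'position': array([0.5094, 0.1158, 0.0605]), 'orientation': array([ 1.799806e+02, -4.400000e-02, -2.936500e+00]), 'force': array([ 0.236 , -0.7903, -0.1663]), 'grip_width': np.float64(0.0004)}
```

View pics/p1.png

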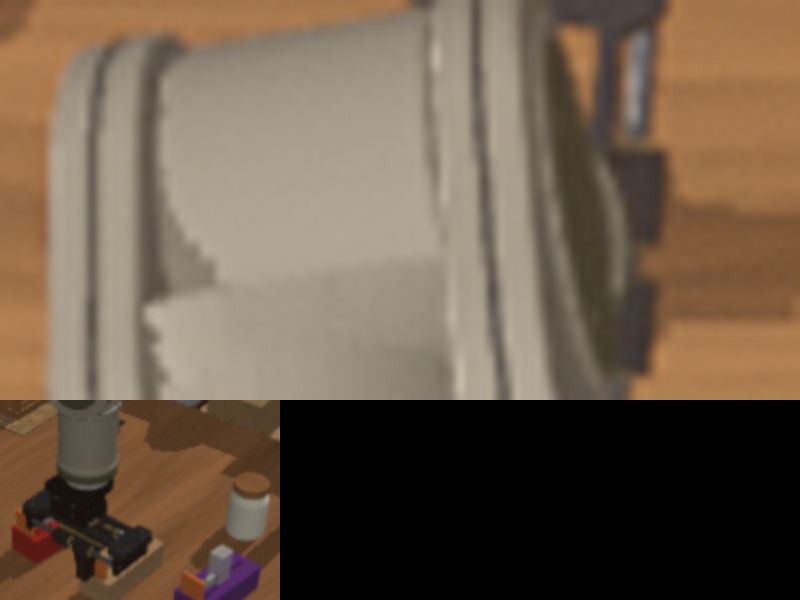

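The gripper is behind the tab and clear of its neighbours, so I'm pushing along -tool y.

Emit:
arm_command --steps '[0,-0.006,0,0,0,-0.012,0,0,0,-0.018,0,0,0,-0.024,0,0,0,-0.03,0,0,0,-0.036,0,0,0,-0.042,0,0,0,-0.048,0,0,0,-0.052,0,0,0,-0.054,0,0,0,-0.054,0,0]'

```text
t: 3.6
position: [0.5127, 0.1698, 0.061]
orientation: [-180.0, -0.1, -2.9]
force: [1.9, -2.6, 2.2]
grip_width: 0.0002
```

Emit:
arm_command --steps '[0,-0.002,0,0,0,-0.004,0,0,0,-0.006,0,0,0,-0.006,0,0]'

```text
t: 4.0
position: [0.5128, 0.1716, 0.0609]
orientation: [179.7, -0.0, -3.1]
force: [-2.5, -17.8, 10.1]
grip_width: 0.0005
```

The force jumped to about 17 N, so the slide has hit its stop. I'm backing off and lifting clear to look.

Emit:
arm_command --steps '[0,0.01,0,0,0,0.03,0,0,0,0.055,0,0,0,0.075,0,0,0,0.075,-0.04,0,0,0.075,-0.08,0,0,0.12,-0.12,0,0,0.16,-0.15,0,0,0.2,-0.15,0,0,0.2,-0.15,0,0,0.2,-0.15,0]' --fingers 0.05

```text
t: 5.1
position: [0.5016, -0.0276, 0.2118]
orientation: [179.8, -0.0, -3.2]
force: [-0.3, 1.7, -0.4]
grip_width: 0.05
```

Run:
```python
from h import *
o=env.observe();print({k:np.round(o[k],4) for k in('t','q','position','orientation','force','grip_width')})
t=env.grab_frame("top");s=env.grab_frame("scene")
cv2.imwrite("pics/top2.png",t);cv2.imwrite("pics/scene2.png",s)
a=cv2.resize(t[205:265,170:260],(450,300),interpolation=cv2.INTER_CUBIC)
b=cv2.resize(s[145:205,290:350],(300,300),interpolation=cv2.INTER_CUBIC)
c=np.hstack([a,b]);cv2.imwrite("pics/p2.png",c)
```

```text
{'t': np.float64(5.1), 'q': array([-33.5869,   3.146 ,  32.8848, 104.3506,  -1.6128,  72.9934,
        -3.4951]), 'position': array([ 0.5016, -0.0276,  0.2118]), 'orientation': array([ 1.798365e+02, -3.100000e-02, -3.224800e+00]), 'force': array([-0.252 ,  1.7202, -0.3977]), 'grip_width': np.float64(0.05)}
```

View pics/p2.png

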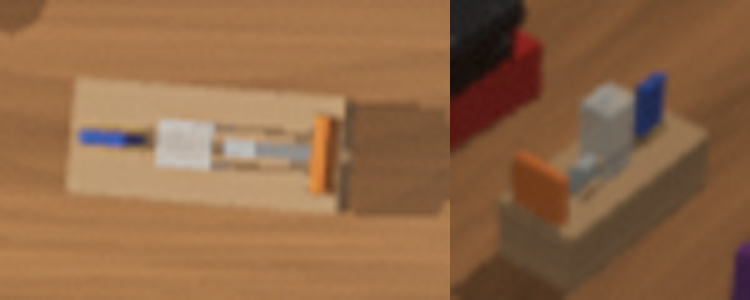

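The key is out at the far end (crop about (100,137)), the ejector has sprung back and the hood is in place. Next I'm measuring the bow in both views.

Run:
```python
from h import *
t=cv2.imread("pics/top2.png");s=cv2.imread("pics/scene2.png")
bt=max(blobs(t,(105,120,60),(130,255,255),(175,215,215,255)),key=lambda x:x[0])
bs=max(blobs(s,(105,120,40),(130,255,255),(290,145,350,205)),key=lambda x:x[0])
for b in(bt,bs): print(b[0],b[1],b[2])
print(tri(bt[1],bs[1]))
for n,b,img in(("T",bt,t),):
    # bright top face of the bow
    h=cv2.cvtColor(t,cv2.COLOR_BGR2HSV);x,y,w,hh=b[2];print(h[y-1:y+hh+1,x-2:x+w+2,2])
pts=np.argwhere(bt[3])[:,::-1]+[175,215]
print("principal",cv2.minAreaRect(pts.astype(np.float32)))
# predicted key (43 mm out), bow top centre z .089 and bow point z .075
O=np.array([.5143,.2088]);yd=np.array([np.sin(np.radians(3.1)),np.cos(np.radians(3.1))])
k=O+.043*yd;print("pred",k)
for z in(.049,.075,.089):
  for d in(-.012,0,.012): print(z,d,proj("top",np.r_[k+d*yd,z]).round(1),proj("scene",np.r_[k+d*yd,z]).round(1))
```

```text
12 [191.16666667 232.33333333] [187 232   8   2]
35 [329.34285714 165.25714286] [327 160   5  11]
(array([0.51563761, 0.25434355, 0.06631316]), np.float64(1.1729896684175218))
[[162 154 161 156 155 151 144 141 140 128 131 131]
 [155 168 176 173 172 171 171 171 169 145  97  79]
 [169 142 148 151 154 152 166 174 177 148  99  80]
 [187 180 176 174 173 170 159 155 153 136 131 134]]
principal ((190.5, 232.5), (1.0, 7.0), 90.0)
pred [0.51662539 0.25173708]
0.049 -0.012 [198.6 232.6] [326.7 171.7]
0.049 0 [194.1 232.3] [329. 170.]
0.049 0.012 [189.5 231.9] [331.3 168.3]
0.075 -0.012 [196.1 232.5] [327.1 165.3]
0.075 0 [191.4 232.1] [329.5 163.6]
0.075 0.012 [186.8 231.7] [331.8 161.9]
0.089 -0.012 [194.7 232.4] [327.4 161.8]
0.089 0 [190. 232.] [329.7 160.1]
0.089 0.012 [185.3 231.6] [332.  158.4]
```

Emit:
arm_command --steps '[0,-0.05,0,0,0,-0.1,0,0,0,-0.15,0,0,-0.001,-0.2,0,0,-0.001,-0.25,0,0,-0.001,-0.28,0,0,-0.001,-0.28,0.02,0,-0.001,-0.28,0.05,0,-0.001,-0.28,0.05,0,-0.001,-0.28,0.05,0]'

```text
t: 6.2
position: [0.5145, 0.2543, 0.16]
orientation: [179.7, 0.1, -2.9]
force: [0.2, 0.2, 0.7]
grip_width: 0.0497
```

Emit:
arm_command --steps '[0.0015,0.002,0.03,0,0.0015,0.002,0.06,0,0.0015,0.002,0.085,0,0.0015,0.002,0.1,0,0.0015,0.002,0.1045,0,0.0015,0.002,0.1045,0,0.0015,0.002,0.1045,0]'

```text
t: 6.9
position: [0.5166, 0.2523, 0.057]
orientation: [179.8, 0.0, -3.0]
force: [-0.3, -0.4, 0.2]
grip_width: 0.0497
```

Emit:
arm_command --steps '[0,0,0,0,0,0,0,0,0,0,0,0,0,0,0,0,0,0,0,0,0,0,0,0,0,0,0,0,0,0,0,0]' --fingers 0 --squeeze 45

```text
t: 7.7
position: [0.5166, 0.2523, 0.057]
orientation: [179.8, 0.0, -3.0]
force: [0.3, -0.2, -0.2]
grip_width: 0.0077
```

Run:
```python
from h import *
o=env.observe();print({k:np.round(o[k],4) for k in('t','q','position','orientation','force','wrist_torque','grip_width')})
s=env.grab_frame("scene")
cv2.imwrite("pics/p3.png",cv2.resize(s[90:210,280:400],(600,600),interpolation=cv2.INTER_CUBIC))
```

```text
{'t': np.float64(7.7), 'q': array([-47.1043,  22.0169,  19.795 , 102.6628,  -8.5424,  56.9234,
       -26.9058]), 'position': array([0.5166, 0.2523, 0.057 ]), 'orientation': array([ 1.798133e+02,  2.940000e-02, -2.956200e+00]), 'force': array([ 0.3052, -0.2053, -0.2298]), 'wrist_torque': array([-0.0343,  0.0623,  0.0579]), 'grip_width': np.float64(0.0077)}
```

View pics/p3.png

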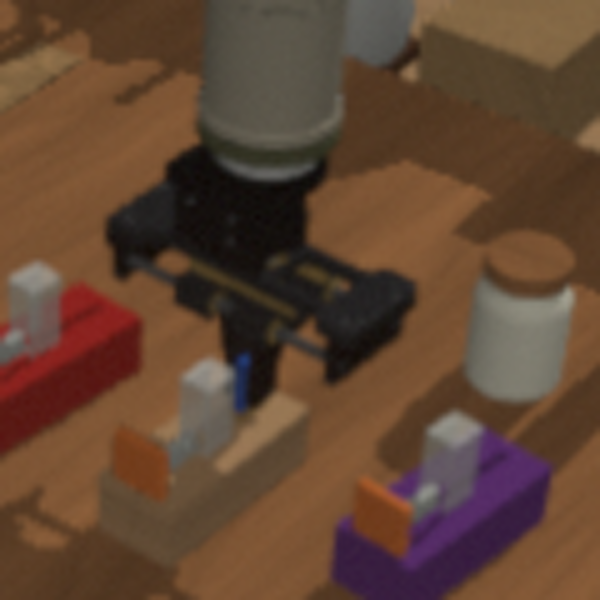

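The key is gripped at 7.7 mm. I'm lifting it straight up.

Emit:
arm_command --steps '[0,0,-0.01,0,0,0,-0.025,0,0,0,-0.045,0,0,0,-0.075,0,0,0,-0.105,0,0,0,-0.13,0,0,0,-0.13,0,0,0,-0.13,0]'

```text
t: 8.55
position: [0.517, 0.2528, 0.1883]
orientation: [179.9, -0.1, -3.0]
force: [-1.5, 0.3, -1.1]
grip_width: 0.0077
```

Run:
```python
from h import *
o=env.observe();print({k:np.round(o[k],4) for k in('t','q','position','orientation','force','grip_width')})
psi=np.radians(o['orientation'][2]);d=np.array([.552,-.197])-o['position'][:2]
print("dx",d@[np.cos(psi),np.sin(psi)],"dy",d@[np.sin(psi),-np.cos(psi)],"turn",np.radians(o['orientation'][2]-101.35))
s=env.grab_frame("scene")
cv2.imwrite("pics/p4.png",cv2.resize(s[70:190,280:400],(600,600),interpolation=cv2.INTER_CUBIC))
```

```text
{'t': np.float64(8.55), 'q': array([-48.735 ,  14.1922,  21.2848,  95.2639,  -5.2564,  71.5618,
       -29.3315]), 'position': array([0.517 , 0.2528, 0.1883]), 'orientation': array([ 1.798905e+02, -5.110000e-02, -2.955200e+00]), 'force': array([-1.5144,  0.306 , -1.0561]), 'grip_width': np.float64(0.0077)}
dx 0.05819226536257779 dy 0.44744312380270923 turn -1.8204693073355231
```

View pics/p4.png

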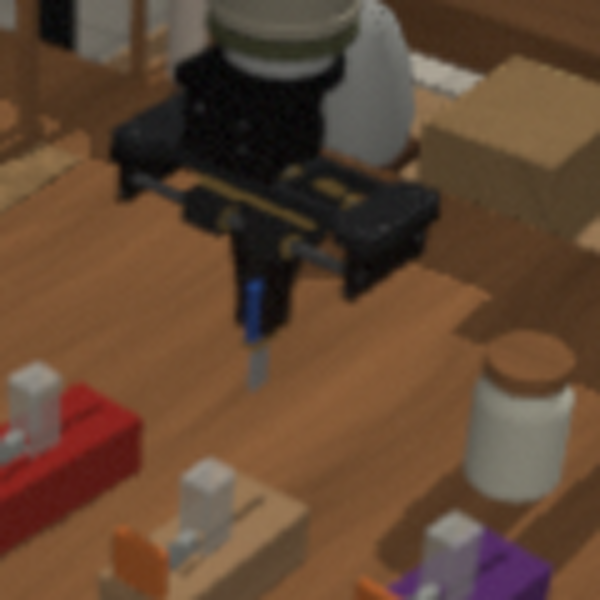

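The key hangs upright. I'm carrying it over the lock while turning to yaw 101°.

Emit:
arm_command --steps '[0.003,0.022,0,-0.1,0.007,0.052,0,-0.22,0.011,0.084,0,-0.34,0.015,0.116,0,-0.46,0.019,0.148,0,-0.58,0.023,0.18,0,-0.7,0.027,0.212,0,-0.82,0.031,0.244,0,-0.94,0.035,0.276,0,-1.06,0.039,0.308,0,-1.18,0.043,0.34,0,-1.3,0.047,0.37,0,-1.42,0.051,0.4,0,-1.54,0.055,0.43,0,-1.66,0.058,0.447,0,-1.76,0.058,0.447,0,-1.82,0.058,0.447,0,-1.82,0.058,0.447,0,-1.82,0.058,0.447,0,-1.82,0.058,0.447,0,-1.82]'

```text
t: 10.6
position: [0.5514, -0.1962, 0.1884]
orientation: [-179.9, 0.1, 101.3]
force: [0.4, -0.1, -0.8]
grip_width: 0.0073
```

```bash
cat > st.py <<'E'
from h import *
def st():
    o=env.observe();print({k:np.round(o[k],4) for k in('t','q','position','orientation','force','wrist_torque','grip_width')})
    psi=np.radians(o['orientation'][2]);d=np.array([.552,-.197])-o['position'][:2]
    print("dx",d@[np.cos(psi),np.sin(psi)],"dy",d@[np.sin(psi),-np.cos(psi)],"turn",np.radians(o['orientation'][2]-101.35))
E
python3 - <<'E'
from st import *
st()
s=env.grab_frame("scene");t=env.grab_frame("top")
c=np.hstack([cv2.resize(s[165:285,185:305],(400,400),interpolation=cv2.INTER_CUBIC),cv2.resize(t[170:270,320:420],(400,400),interpolation=cv2.INTER_CUBIC)])
cv2.imwrite("pics/p5.png",c);cv2.imwrite("pics/scene5.png",s)
E
```

```text
{'t': np.float64(10.6), 'q': array([ -8.1744,  15.9638,  27.9125,  94.0694,  -7.6078,  71.8872,
       122.5123]), 'position': array([ 0.5514, -0.1962,  0.1884]), 'orientation': array([-1.799218e+02,  1.494000e-01,  1.013192e+02]), 'force': array([ 0.4088, -0.1136, -0.8428]), 'wrist_torque': array([0.0666, 0.0207, 0.0224]), 'grip_width': np.float64(0.0073)}
dx -0.0008870933830389858 dy 0.0004405402193082339 turn -0.0005376064134548532
```

View pics/p5.png

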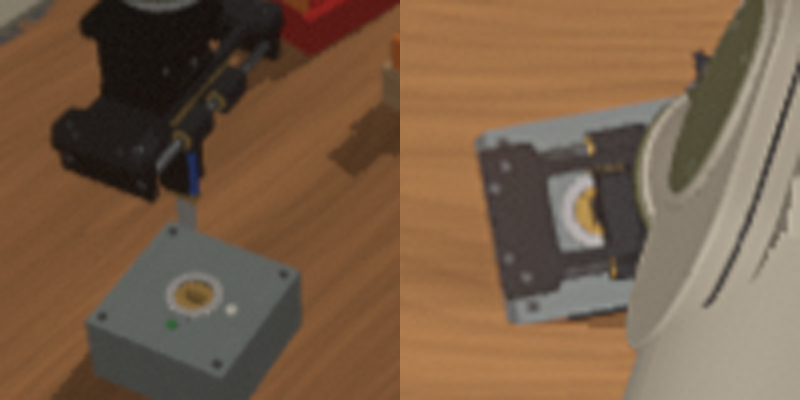

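Emit:
arm_command --steps '[-0.001,0.0005,0.02,0,-0.001,0.0005,0.045,0,-0.001,0.0005,0.062,0,-0.001,0.0005,0.069,0,-0.001,0.0005,0.069,0,-0.001,0.0005,0.069,0]'

```text
t: 11.3
position: [0.5525, -0.1976, 0.1204]
orientation: [-180.0, 0.2, 101.3]
force: [0.5, -0.1, -0.5]
grip_width: 0.0078
```

Run:
```python
from st import *
st()
s=env.grab_frame("scene")
cv2.imwrite("pics/scene6.png",s)
c=cv2.resize(s[215:275,210:290],(800,600),interpolation=cv2.INTER_CUBIC)
cv2.imwrite("pics/p6.png",c)
p=env.observe()['position']
for dz in(-.046,-.012,.032): print(dz,proj("scene",p+[0,0,dz]))
print("mouth",proj("scene",np.array([.552,-.197,.064])))
```

```text
{'t': np.float64(11.3), 'q': array([ -7.1873,  19.6938,  27.1206,  98.2798,  -9.6336,  64.2908,
       124.0814]), 'position': array([ 0.5525, -0.1976,  0.1204]), 'orientation': array([-179.985 ,    0.1814,  101.325 ]), 'force': array([ 0.508 , -0.0801, -0.5222]), 'wrist_torque': array([ 0.0447,  0.0148, -0.028 ]), 'grip_width': np.float64(0.0078)}
dx 0.0007069928620541995 dy -0.0003965511800109327 turn -0.0004371054563403579
-0.046 [242.36158309 250.56038821]
-0.012 [241.42484595 241.64583574]
0.032 [240.16450056 229.57855988]
mouth [242.63936613 253.00489392]
```

View pics/p6.png

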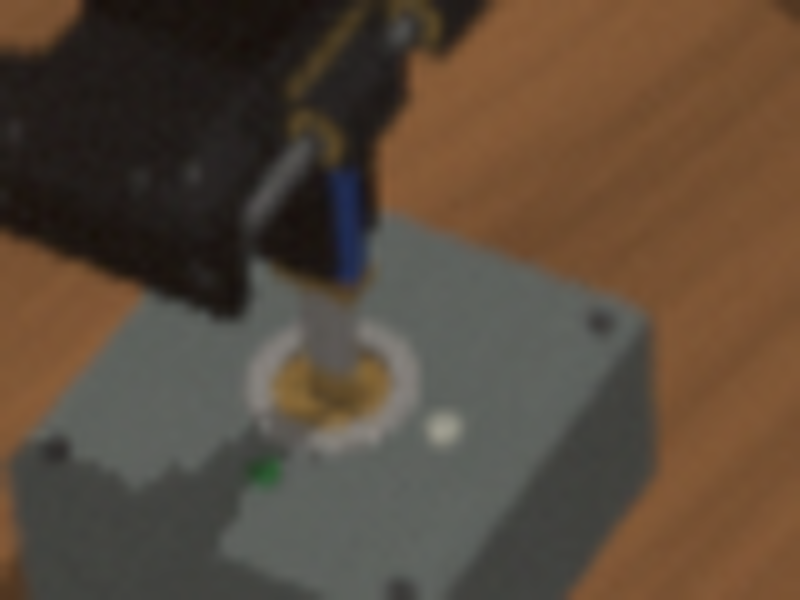

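The blade stands right over the keyway, and the blade's bottom at crop (330,370) matches the projected mouth. I'm easing it in.

Emit:
arm_command --steps '[0.0005,0,0.004,0,0.0005,0,0.008,0,0.0005,0,0.012,0,0.0005,0,0.015,0,0.0005,0,0.018,0,0.0005,0,0.018,0]'

```text
t: 11.95
position: [0.5522, -0.1972, 0.1021]
orientation: [-180.0, 0.2, 101.3]
force: [-0.5, -0.3, -0.7]
grip_width: 0.008
```

```bash
python3 -c "
from st import *
st()"
```

```text
{'t': np.float64(11.95), 'q': array([ -6.9221,  20.8153,  26.8155,  99.2954, -10.2362,  62.2911,
       124.4813]), 'position': array([ 0.5522, -0.1972,  0.1021]), 'orientation': array([-1.799592e+02,  1.758000e-01,  1.013220e+02]), 'force': array([-0.531 , -0.2673, -0.675 ]), 'wrist_torque': array([ 0.0429,  0.1714, -0.0335]), 'grip_width': np.float64(0.008)}
dx 0.00025005447184104127 dy -0.00018348012727789596 turn -0.00048805746816194066
```

Emit:
arm_command --steps '[0,0,0.002,0,0,0,0.004,0,0,0,0.004,0]'

```text
t: 12.25
position: [0.5524, -0.1975, 0.0988]
orientation: [-180.0, 0.2, 101.3]
force: [-3.1, 0.6, 7.5]
grip_width: 0.0078
```

The blade rests on the upper disc (7.5 N). I'm sweeping clockwise with light pressure.

Emit:
arm_command --steps '[0,0,0,0.1,0,0,0,0.2,0,0,0,0.3,0,0,0.0005,0.36,0,0,0.001,0.4,0,0,0.001,0.43,0,0,0.001,0.43]'

```text
t: 12.95
position: [0.5522, -0.1973, 0.0977]
orientation: [180.0, 0.2, 76.7]
force: [-1.6, 0.7, 0.9]
grip_width: 0.0075
```

```bash
python3 -c "
from st import *
st()"
```

```text
{'t': np.float64(12.95), 'q': array([-10.3142,  21.7471,  31.1358,  99.6933, -12.3565,  61.9616,
       101.5023]), 'position': array([ 0.5522, -0.1973,  0.0977]), 'orientation': array([1.799626e+02, 1.621000e-01, 7.665070e+01]), 'force': array([-1.5805,  0.7338,  0.8593]), 'wrist_torque': array([0.335 , 0.4899, 0.0364]), 'grip_width': np.float64(0.0075)}
dx 0.0002189672977225437 dy -0.000271762189958491 turn -0.4310834619960458
```

The force dropped, so it has entered. I'm easing down to the lower disc.

Emit:
arm_command --steps '[0,0,0.002,0,0,0,0.004,0,0,0,0.0055,0,0,0,0.0055,0]'

```text
t: 13.35
position: [0.5524, -0.1974, 0.093]
orientation: [179.9, 0.1, 76.7]
force: [-5.6, 2.0, 10.0]
grip_width: 0.0077
```

Emit:
arm_command --steps '[0,0,-0.0005,-0.1,0,0,-0.0005,-0.2,0,0,-0.0005,-0.3,0,0,-0.0005,-0.4,0,0,-0.0005,-0.5,0,0,-0.0005,-0.6,0,0,-0.0005,-0.7,0,0,0,-0.76,0,0,0,-0.79,0,0,0.0005,-0.82,0,0,0.0005,-0.82]'

```text
t: 14.45
position: [0.5524, -0.1975, 0.0929]
orientation: [-180.0, 0.1, 123.7]
force: [-4.0, 0.8, 6.6]
grip_width: 0.0075
```

```bash
python3 -c "
from st import *
st()"
```

```text
{'t': np.float64(14.45), 'q': array([ -2.9105,  20.896 ,  21.9417,  99.5335,  -8.6189,  61.1559,
       145.5857]), 'position': array([ 0.5524, -0.1975,  0.0929]), 'orientation': array([-1.799625e+02,  1.389000e-01,  1.237017e+02]), 'force': array([-3.9632,  0.7961,  6.5569]), 'wrist_torque': array([ 0.4548,  1.0919, -0.0504]), 'grip_width': np.float64(0.0075)}
dx 0.0006974490428646975 dy -6.622711567793407e-05 turn 0.3901103047065642
```

Emit:
arm_command --steps '[-0.0003,0,0,-0.02,-0.0003,0,0,-0.04,-0.0003,0,0.0005,-0.04,-0.0003,0,0.0005,-0.04]'

```text
t: 14.85
position: [0.5525, -0.1977, 0.0926]
orientation: [-180.0, 0.1, 126.0]
force: [-4.7, 1.5, 7.3]
grip_width: 0.0077
```

```bash
python3 -c "
from st import *
st()"
```

```text
{'t': np.float64(14.85), 'q': array([ -1.0336,  20.7243,  19.6647,  99.413 ,  -7.7127,  61.1248,
       147.1988]), 'position': array([ 0.5525, -0.1977,  0.0926]), 'orientation': array([-1.799705e+02,  1.116000e-01,  1.260179e+02]), 'force': array([-4.7272,  1.4995,  7.2848]), 'wrist_torque': array([ 0.7842,  1.3618, -0.0147]), 'grip_width': np.float64(0.0077)}
dx 0.0008405575868248462 dy -2.9854661966919833e-05 turn 0.43053572515833494
```

Emit:
arm_command --steps '[0.0006,-0.0008,-0.0003,0,0.0006,-0.0008,0,-0.02,0.0006,-0.0008,0.0003,-0.04,0.0006,-0.0008,0.0005,-0.05,0.0006,-0.0008,0.0005,-0.05]'

```text
t: 15.35
position: [0.5522, -0.1976, 0.0927]
orientation: [180.0, 0.2, 128.9]
force: [-1.9, 2.0, 5.1]
grip_width: 0.0076
```

```bash
python3 -c "
from st import *
st()"
```

```text
{'t': np.float64(15.35), 'q': array([  3.7534,  20.2307,  13.8228,  99.278 ,  -5.3573,  60.9725,
       148.2705]), 'position': array([ 0.5522, -0.1976,  0.0927]), 'orientation': array([1.799535e+02, 1.681000e-01, 1.289253e+02]), 'force': array([-1.9084,  2.0037,  5.1275]), 'wrist_torque': array([ 0.6268,  0.465 , -0.1163]), 'grip_width': np.float64(0.0076)}
dx 0.0006371382397413654 dy 0.00022921753416553042 turn 0.48128046124999374
```

Emit:
arm_command --steps '[0,0,0.0005,-0.02,0,0,0.0008,-0.04,0,0,0.001,-0.05,0,0,0.001,-0.05]'

```text
t: 15.75
position: [0.5524, -0.1976, 0.0924]
orientation: [179.9, 0.2, 131.8]
force: [-4.6, 2.9, 8.8]
grip_width: 0.0078
```

Run:
```python
from st import *
st()
s=env.grab_frame("scene");cv2.imwrite("pics/p7.png",cv2.resize(s[215:275,210:290],(800,600),interpolation=cv2.INTER_CUBIC))
```

```text
{'t': np.float64(15.75), 'q': array([ 10.6274,  20.0153,   5.5235,  98.9053,  -2.1348,  60.9787,
       148.6637]), 'position': array([ 0.5524, -0.1976,  0.0924]), 'orientation': array([179.9093,   0.1829, 131.815 ]), 'force': array([-4.6134,  2.8979,  8.792 ]), 'wrist_torque': array([ 0.7921,  1.2969, -0.0958]), 'grip_width': np.float64(0.0078)}
dx 0.0007637163141111247 dy 0.00011815633966980595 turn 0.5317147869018855
```

View pics/p7.png

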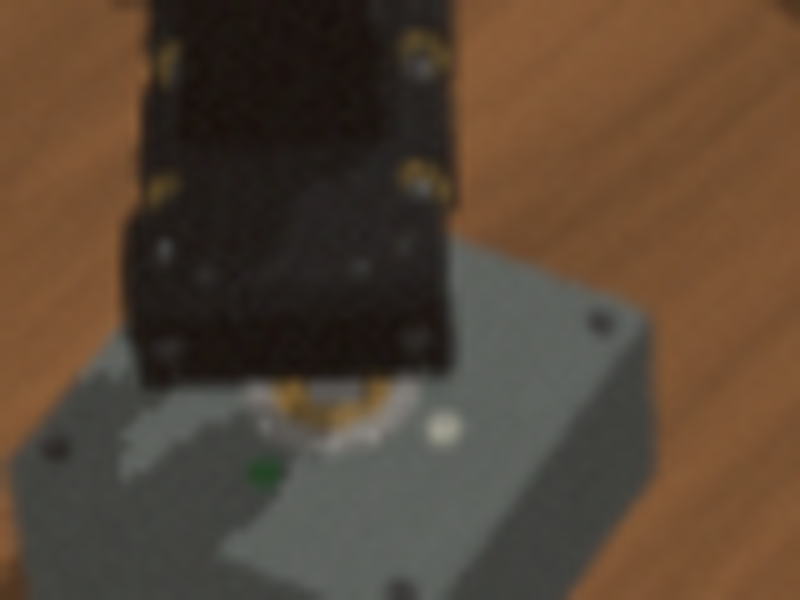

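The blade is in and resting on the lower disc, but the side force (about -4.6 N in x) narrows the window. I'm relieving it, then sweeping back slowly with light pressure.

Emit:
arm_command --steps '[0.001,-0.0005,-0.0008,0,0.001,-0.0005,-0.0008,0]'

```text
t: 16.0
position: [0.5517, -0.1975, 0.093]
orientation: [179.9, 0.2, 131.8]
force: [1.4, -0.4, -3.5]
grip_width: 0.0077
```

```bash
python3 -c "
from st import *
st()"
```

```text
{'t': np.float64(16.0), 'q': array([ 10.5579,  19.8487,   5.5961,  99.0503,  -2.1376,  60.9344,
       148.6599]), 'position': array([ 0.5517, -0.1975,  0.093 ]), 'orientation': array([179.8797,   0.2441, 131.8062]), 'force': array([ 1.4488, -0.4498, -3.5013]), 'wrist_torque': array([-0.0119, -0.3142, -0.0721]), 'grip_width': np.float64(0.0077)}
dx 0.00019035598389614323 dy 0.0005275672637996794 turn 0.5315603482786663
```

Emit:
arm_command --steps '[0.0003,0,0.0005,0,0.0003,0,0.0008,0.02,0.0003,0,0.001,0.04,0.0003,0,0.0012,0.06,0.0003,0,0.0012,0.06]'

```text
t: 16.5
position: [0.5516, -0.1975, 0.0917]
orientation: [179.9, 0.3, 128.3]
force: [1.5, -1.2, 0.2]
grip_width: 0.0075
```

```bash
python3 -c "
from st import *
st()"
```

```text
{'t': np.float64(16.5), 'q': array([ 10.071 ,  19.913 ,   6.1691,  99.177 ,  -2.349 ,  60.7556,
       145.314 ]), 'position': array([ 0.5516, -0.1975,  0.0917]), 'orientation': array([179.8744,   0.2561, 128.3021]), 'force': array([ 1.4658, -1.2179,  0.2075]), 'wrist_torque': array([-0.2005, -0.2553,  0.0217]), 'grip_width': np.float64(0.0075)}
dx 0.0001102894414084335 dy 0.0006063831050268206 turn 0.4704021096131282
```

It dropped through (z 0.0917, no vertical force). I'm easing down to the drum.

Emit:
arm_command --steps '[0,0,0.001,0,0,0,0.002,0,0,0,0.003,0,0,0,0.004,0,0,0,0.0052,0,0,0,0.0052,0]'

```text
t: 17.1
position: [0.5517, -0.1975, 0.0866]
orientation: [179.9, 0.3, 128.3]
force: [-0.3, -0.7, 2.4]
grip_width: 0.0078
```

```bash
python3 -c "
from st import *
st()"
```

```text
{'t': np.float64(17.1), 'q': array([ 10.1193,  20.2396,   6.1198,  99.4123,  -2.383 ,  60.1852,
       145.3398]), 'position': array([ 0.5517, -0.1975,  0.0866]), 'orientation': array([179.8675,   0.2622, 128.301 ]), 'force': array([-0.2577, -0.721 ,  2.3999]), 'wrist_torque': array([-0.1181,  0.0656, -0.004 ]), 'grip_width': np.float64(0.0078)}
dx 0.0002009471120354675 dy 0.000569660594498844 turn 0.470383499848187
```

Emit:
arm_command --steps '[0,0,0,0.1,0,0,0,0.2,0,0,0,0.3,0,0,0,0.39,0,0,0.0003,0.43,0,0,0.0006,0.46,0,0,0.001,0.47,0,0,0.001,0.47]'

```text
t: 17.9
position: [0.5518, -0.1972, 0.0864]
orientation: [179.7, 0.2, 101.4]
force: [-2.2, 1.3, 9.0]
grip_width: 0.0079
```

```bash
python3 -c "
from st import *
st()"
```

```text
{'t': np.float64(17.9), 'q': array([  6.5605,  20.34  ,  10.3972,  99.6262,  -4.1235,  60.1034,
       119.7374]), 'position': array([ 0.5518, -0.1972,  0.0864]), 'orientation': array([1.797437e+02, 1.599000e-01, 1.013758e+02]), 'force': array([-2.2143,  1.283 ,  8.9927]), 'wrist_torque': array([0.2697, 0.7714, 0.1535]), 'grip_width': np.float64(0.0079)}
dx 0.00019391682043428684 dy 0.00021827294698546854 turn 0.0004495177391767399
```

Emit:
arm_command --steps '[0.0004,-0.0004,-0.0008,0,0.0004,-0.0004,-0.0002,0.03,0.0004,-0.0004,0.0004,0.06,0.0004,-0.0004,0.0008,0.03,0.0004,-0.0004,0.0008,0,0.0004,-0.0004,0.0008,-0.04,0.0004,-0.0004,0.0008,-0.04]'

```text
t: 18.6
position: [0.5513, -0.197, 0.0856]
orientation: [179.7, 0.2, 103.6]
force: [0.9, -1.5, 0.3]
grip_width: 0.0075
```

```bash
python3 -c "
from st import *
st()"
```

```text
{'t': np.float64(18.6), 'q': array([  6.8701,  20.322 ,  10.0062,  99.7304,  -3.9715,  59.9903,
       121.8859]), 'position': array([ 0.5513, -0.197 ,  0.0856]), 'orientation': array([1.797498e+02, 1.683000e-01, 1.036499e+02]), 'force': array([ 0.9411, -1.4948,  0.2628]), 'wrist_torque': array([-0.3306, -0.2162,  0.0043]), 'grip_width': np.float64(0.0075)}
dx -0.00015759342154549408 dy 0.0006421966801829353 turn 0.04014146647191343
```

It's in the drum slot. Pressing down to home.

Emit:
arm_command --steps '[0,0,0.001,0,0,0,0.002,0.01,0,0,0.0035,0.02,0,0,0.005,0.02,0,0,0.0065,0.02,0,0,0.008,0.02,0,0,0.009,0.02,0,0,0.0098,0.02,0,0,0.0105,0.02,0,0,0.0105,0.02]'

```text
t: 19.6
position: [0.5515, -0.1971, 0.0758]
orientation: [179.7, 0.2, 102.5]
force: [-2.6, -1.7, 7.9]
grip_width: 0.0072
```

Run:
```python
from st import *
st()
s=env.grab_frame("scene");cv2.imwrite("pics/p8.png",cv2.resize(s[215:275,210:290],(800,600),interpolation=cv2.INTER_CUBIC))
```

```text
{'t': np.float64(19.6), 'q': array([  6.7967,  20.9836,  10.123 , 100.1739,  -4.1999,  58.8929,
       120.9115]), 'position': array([ 0.5515, -0.1971,  0.0758]), 'orientation': array([1.797294e+02, 1.638000e-01, 1.024974e+02]), 'force': array([-2.5789, -1.7176,  7.8654]), 'wrist_torque': array([-0.2895,  0.5799, -0.0219]), 'grip_width': np.float64(0.0072)}
dx -1.4872159466168758e-05 dy 0.0005307227663621911 turn 0.02002509226134528
```

View pics/p8.png

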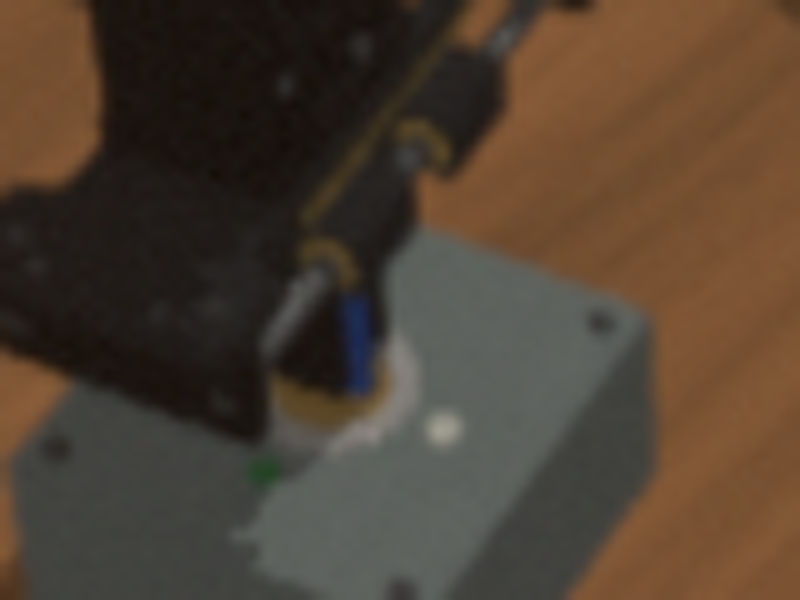

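Home depth is reached: TCP 0.0758 against an expected 0.076, and the shoulder is on the face. Now turning clockwise with slight down pressure.

Emit:
arm_command --steps '[0.0,-0.0003,0.0012,0.05,0,-0.0003,0.0012,0.14,0,-0.0003,0.0012,0.24,0,-0.0003,0.0012,0.34,0,-0.0003,0.0012,0.44,0,-0.0003,0.0012,0.54,0,-0.0003,0.0012,0.64,0,-0.0003,0.0012,0.74,0,-0.0003,0.0012,0.84,0,-0.0003,0.0012,0.94,0,-0.0003,0.0012,1.04,0,-0.0003,0.0012,1.14,0,-0.0003,0.0012,1.24,0,-0.0003,0.0012,1.34,0,-0.0003,0.0012,1.42,0,-0.0003,0.0012,1.5,0,-0.0003,0.0012,1.56,0,-0.0003,0.0012,1.6,0,-0.0003,0.0012,1.6]'

```text
t: 21.55
position: [0.5522, -0.1965, 0.0758]
orientation: [179.9, -0.4, 10.8]
force: [-0.1, 1.1, 10.7]
grip_width: 0.0074
```

```bash
python3 -c "
from st import *
st()"
```

```text
{'t': np.float64(21.55), 'q': array([ -6.1882,  22.265 ,  26.0037, 100.9012, -11.2495,  58.9761,
        34.6978]), 'position': array([ 0.5522, -0.1965,  0.0758]), 'orientation': array([179.8569,  -0.387 ,  10.8058]), 'force': array([-0.1141,  1.1037, 10.7081]), 'wrist_torque': array([0.0072, 0.2698, 0.248 ]), 'grip_width': np.float64(0.0074)}
dx -0.0002867487867130654 dy 0.0004626509192728242 turn -1.5802938052664157
```

Emit:
arm_command --steps '[0,0,0.0008,0.03,0,0,0.0008,0.06,0,0,0.0008,0.08,0,0,0.0008,0.08,0,0,0.0008,0.08]'

```text
t: 22.05
position: [0.5523, -0.1965, 0.0758]
orientation: [179.9, -0.4, 6.2]
force: [-3.1, -0.2, 10.2]
grip_width: 0.0077
```

Run:
```python
from st import *
st()
s=env.grab_frame("scene");cv2.imwrite("pics/p9.png",cv2.resize(s[215:275,210:290],(800,600),interpolation=cv2.INTER_CUBIC))
cv2.imwrite("pics/scene9.png",s)
```

```text
{'t': np.float64(22.05), 'q': array([ -6.8485,  22.3791,  26.8343, 100.9315, -11.6578,  58.9971,
        30.4606]), 'position': array([ 0.5523, -0.1965,  0.0758]), 'orientation': array([179.8964,  -0.4155,   6.2474]), 'force': array([-3.0598, -0.1797, 10.1855]), 'wrist_torque': array([-0.2936,  0.8652,  0.2245]), 'grip_width': np.float64(0.0077)}
dx -0.00036825318985121567 dy 0.0005025203943039656 turn -1.6598535169683524
```

View pics/p9.png

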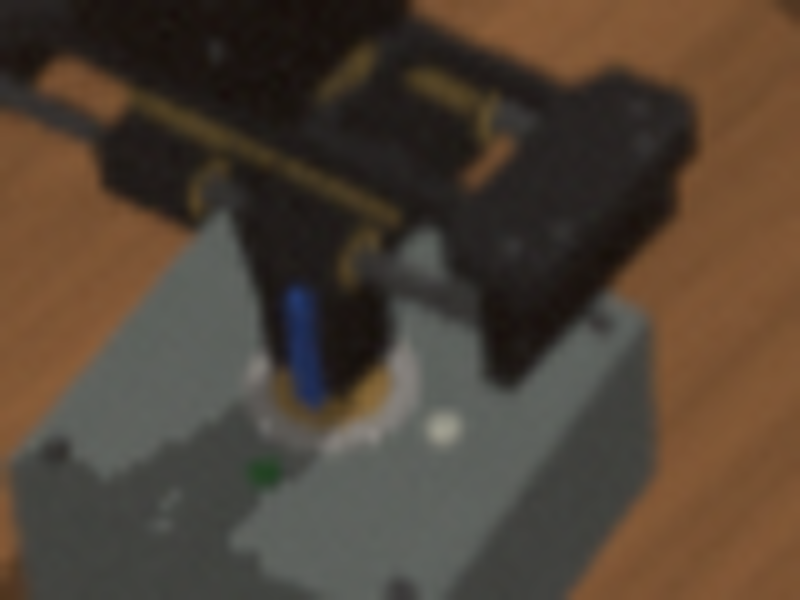

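View pics/scene9.png

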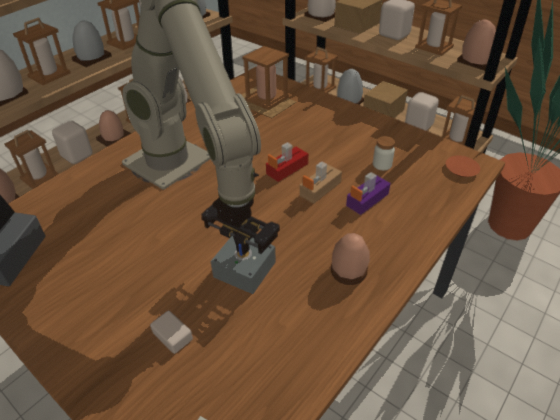

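The torque hasn't clearly risen to a stop yet. I'm turning a little further with a firmer grip and watching the moment.

Emit:
arm_command --steps '[0,0,0.0008,0.02,0,0,0.0008,0.04,0,0,0.0008,0.05,0,0,0.0008,0.05,0,0,0.0008,0.05]' --squeeze 58

```text
t: 22.6
position: [0.5523, -0.1965, 0.0758]
orientation: [179.9, -0.4, 3.4]
force: [-3.0, -0.9, 10.7]
grip_width: 0.0074
```

```bash
python3 -c "
from st import *
st()
import numpy as np
print(env.observe()['wrist_torque'])"
```

```text
{'t': np.float64(22.6), 'q': array([ -7.2496,  22.4565,  27.3549, 100.9507, -11.9302,  59.0153,
        27.8308]), 'position': array([ 0.5523, -0.1965,  0.0758]), 'orientation': array([179.9356,  -0.4304,   3.3954]), 'force': array([-3.0118, -0.9103, 10.7306]), 'wrist_torque': array([-0.4055,  0.8831,  0.2176]), 'grip_width': np.float64(0.0074)}
dx -0.00037187417746895377 dy 0.0005030179834103508 turn -1.7096297299960617
[-0.40552263  0.88313064  0.21764398]
```

Emit:
arm_command --steps '[0,0,0.0008,0.03,0,0,0.0008,0.05,0,0,0.0008,0.05,0,0,0.0008,0.05]'

```text
t: 23.0
position: [0.5524, -0.1965, 0.0758]
orientation: [180.0, -0.4, 0.6]
force: [-2.6, -0.6, 9.4]
grip_width: 0.0073
```

Run:
```python
from st import *
st()
s=env.grab_frame("scene");cv2.imwrite("pics/scene10.png",s)
env.observe()
for k in("scene9","scene10"):
    im=cv2.imread(f"pics/{k}.png")
    for b in blobs(im,(105,100,25),(130,255,255),(225,225,260,265)): print(k,b[0],b[1],b[2])
p=env.observe()['position']
for a in(1.53,1.58,1.63,1.68,1.75):
    th=np.radians(11.35)-a  # key y direction
    print(a,[proj("scene",p+np.r_[sg*.012*np.cos(th),sg*.012*np.sin(th),.008]).round(2) for sg in(1,-1)])
```

```text
{'t': np.float64(23.0), 'q': array([ -7.6632,  22.5362,  27.8808, 100.968 , -12.1922,  59.0332,
        25.2083]), 'position': array([ 0.5524, -0.1965,  0.0758]), 'orientation': array([179.9636,  -0.4411,   0.5642]), 'force': array([-2.5745, -0.6343,  9.3958]), 'wrist_torque': array([-0.3732,  0.9193,  0.3643]), 'grip_width': np.float64(0.0073)}
dx -0.0004070283509390736 dy 0.0005155203472090875 turn -1.7590437116930797
scene9 33 [239.84848485 248.24242424] [238 243   4  12]
scene10 30 [239.5        248.96666667] [238 244   4  11]
1.53 [array([240.11, 250.98]), array([244.57, 244.81])]
1.58 [array([239.91, 250.9 ]), array([244.77, 244.88])]
1.63 [array([239.72, 250.82]), array([244.96, 244.97])]
1.68 [array([239.53, 250.73]), array([245.15, 245.06])]
1.75 [array([239.28, 250.59]), array([245.39, 245.19])]
```

The moment rose to 0.36 Nm, above the roughly 0.24 Nm from springs and discs, so the drum is at its stop. One last check that it holds steady.

Emit:
arm_command --steps '[0,0,0.0008,0.02,0,0,0.0008,0.02,0,0,0.0008,0.02,0,0,0.0008,0.02]'

```text
t: 23.45
position: [0.5524, -0.1965, 0.0758]
orientation: [180.0, -0.4, -0.5]
force: [-3.6, -0.7, 10.6]
grip_width: 0.0074
```

Run:
```python
from st import *
for i in range(5):
    o=env.observe();print(o['t'],o['wrist_torque'].round(3),o['force'].round(1),o['position'].round(4),o['orientation'].round(2));s=env.grab_frame("scene")
cv2.imwrite("pics/p11.png",cv2.resize(s[215:275,210:290],(800,600),interpolation=cv2.INTER_CUBIC))
```

```text
23.45 [-0.394  0.981  0.447] [-3.6 -0.7 10.6] [ 0.5524 -0.1965  0.0758] [179.98  -0.44  -0.53]
23.5 [-0.376  0.987  0.433] [-3.2 -0.6 10.2] [ 0.5525 -0.1965  0.0758] [179.98  -0.45  -0.53]
23.55 [-0.372  0.969  0.452] [-2.5 -1.2 10.1] [ 0.5525 -0.1965  0.0758] [179.98  -0.45  -0.53]
23.6 [-0.309  0.994  0.476] [-3.7 -0.8  9.5] [ 0.5524 -0.1965  0.0758] [179.98  -0.45  -0.54]
23.65 [-0.461  1.029  0.453] [-3.9 -0.3  9.6] [ 0.5524 -0.1965  0.0758] [179.98  -0.45  -0.53]
```

View pics/p11.png

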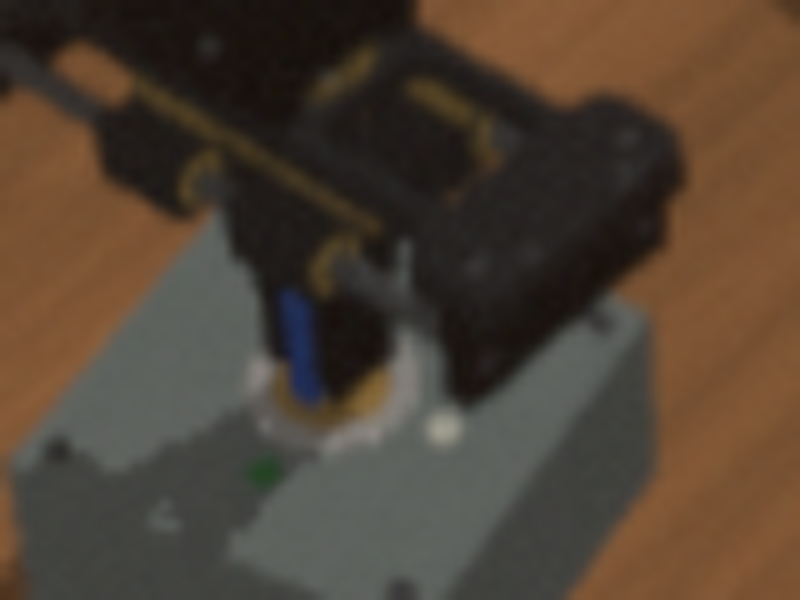

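The torque is steady at 0.45 Nm against the stop, with about 10 N down and the shoulder on the face. Handing in.

```bash
python3 -c "
from workcell import env
print(env.sign_off())"
```

```text
the job is handed in; nothing more can be done
None
```

I handed the job in at about 23.7 s (limit 64 s), with the gripper still holding the key turned and pressed in. No verdict is reported, so what follows is from my own checks.

**What I did:** I pushed the orange slide of the wooden keeper to its stop, which moved the key about 43 mm out from under the hood. I then took the key and put it into the lock. It went past the upper disc about 0.43 rad clockwise, past the lower disc about 0.47 rad anticlockwise, then straight into the drum and down to home. Finally I turned it clockwise to the stop.

**Last checks:**
- **Depth:** the tool stood at z 0.0758 m, where about 0.076 m means the key is fully home, with about 10 N pressing down. The picture shows the key's shoulder on the lock face.
- **Turn:** the turning moment stayed steady at about 0.45 Nm. The springs and discs alone would give about 0.24 Nm, so the drum should be against its stop.
- **Bystanders:** I never approached the lamp, jar or block, and a picture during the final turn showed all three standing as before.

**What disagreed:**
- **Lower disc:** it did not pass on the first sweep, because side force on the blade narrowed the gap. Relieving that force and sweeping back slowly let it through.
- **Drum slot:** it also needed the side force eased and a small wiggle before the key dropped in.
- **Stop angle:** the moment rose only once the tool had turned about 1.76 rad, not the expected 1.6. The final tool angle was about 1.78 rad, so the key probably gave a little in the grip.

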